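# Feel along the sprung row of a sample-tube rack

## Task

Check the spring seats of the raised middle row in the white tube rack: with the fingertips shut together, run along its six caps from the purple one to the red one, pressing each down a few millimetres in turn, lightly and never as far as its stop. Finish while still holding the red cap a few millimetres down, with the other caps back up. Do not grip or lift any tube, and leave everything else where it stands.

Things in the scene. Friction and masses are not known exactly. Their poses are not given: they have to be found in the camera images.
- rack: White tube rack, 212 x 130 mm, fixed to the table, turned any way; origin at its underside's centre, z up. Raised middle row along its x axis (y = 0): six capped tubes 32 mm apart, purple at x = -80 mm, four amber, red at x = 80 mm. Low rows of loose short tubes 45 mm to either side have their tops about 37 mm lower than the middle caps.
- cap1 (a point): Middle of the top of the purple cap, number 1 of 6 counted from the purple end of the middle row; 112 mm above the table at rest. Cap 22 mm across, 20 mm tall; its top is a cone that falls 5 mm from a 3 mm flat to the rim, so shut fingertips can slide from cap to cap if kept 2 to 4 mm below the resting tops.
- cap2 (a point): Middle of the top of the amber cap, number 2 of 6 counted from the purple end of the middle row; 112 mm above the table at rest. Cap 22 mm across, 20 mm tall; its top is a cone that falls 5 mm from a 3 mm flat to the rim, so shut fingertips can slide from cap to cap if kept 2 to 4 mm below the resting tops.
- cap3 (a point): Middle of the top of the amber cap, number 3 of 6 counted from the purple end of the middle row; 112 mm above the table at rest. Cap 22 mm across, 20 mm tall; its top is a cone that falls 5 mm from a 3 mm flat to the rim, so shut fingertips can slide from cap to cap if kept 2 to 4 mm below the resting tops.
- cap4 (a point): Middle of the top of the amber cap, number 4 of 6 counted from the purple end of the middle row; 112 mm above the table at rest. Cap 22 mm across, 20 mm tall; its top is a cone that falls 5 mm from a 3 mm flat to the rim, so shut fingertips can slide from cap to cap if kept 2 to 4 mm below the resting tops.
- cap5 (a point): Middle of the top of the amber cap, number 5 of 6 counted from the purple end of the middle row; 112 mm above the table at rest. Cap 22 mm across, 20 mm tall; its top is a cone that falls 5 mm from a 3 mm flat to the rim, so shut fingertips can slide from cap to cap if kept 2 to 4 mm below the resting tops.
- cap6 (a point): Middle of the top of the red cap, number 6 of 6 counted from the purple end of the middle row; 112 mm above the table at rest. Cap 22 mm across, 20 mm tall; its top is a cone that falls 5 mm from a 3 mm flat to the rim, so shut fingertips can slide from cap to cap if kept 2 to 4 mm below the resting tops.
- tube1 (a joint): How far the tube with the purple cap, number 1 from the purple end, is pressed down (m): 0 at rest, grows as it goes down, 0.010 at its stop, negative if lifted. Its seat spring takes about 0.6 N per mm and pushes it up again when let go.
- tube2 (a joint): How far the tube with the amber cap, number 2 from the purple end, is pressed down (m): 0 at rest, grows as it goes down, 0.010 at its stop, negative if lifted. Its seat spring takes about 0.6 N per mm and pushes it up again when let go.
- tube3 (a joint): How far the tube with the amber cap, number 3 from the purple end, is pressed down (m): 0 at rest, grows as it goes down, 0.010 at its stop, negative if lifted. Its seat spring takes about 0.6 N per mm and pushes it up again when let go.
- tube4 (a joint): How far the tube with the amber cap, number 4 from the purple end, is pressed down (m): 0 at rest, grows as it goes down, 0.010 at its stop, negative if lifted. Its seat spring takes about 0.6 N per mm and pushes it up again when let go.
- tube5 (a joint): How far the tube with the amber cap, number 5 from the purple end, is pressed down (m): 0 at rest, grows as it goes down, 0.010 at its stop, negative if lifted. Its seat spring takes about 0.6 N per mm and pushes it up again when let go.
- tube6 (a joint): How far the tube with the red cap, number 6 from the purple end, is pressed down (m): 0 at rest, grows as it goes down, 0.010 at its stop, negative if lifted. Its seat spring takes about 0.6 N per mm and pushes it up again when let go.
- short_a: Short loose glass tube, 63 mm tall, with a blue cap 17 mm across, standing in a hole of the rack's low row; origin at its foot. To be left alone.
- short_b: Short loose glass tube, 63 mm tall, with a green cap 17 mm across, standing in a hole of the rack's low row; origin at its foot. To be left alone.
- short_c: Short loose glass tube, 63 mm tall, with a white cap 17 mm across, standing in a hole of the rack's low row; origin at its foot. To be left alone.
- short_d: Short loose glass tube, 63 mm tall, with a blue cap 17 mm across, standing in a hole of the rack's low row; origin at its foot. To be left alone.
- bottle: Amber bottle, 60 mm across, 140 mm tall, standing beside the rack; origin at the centre of its underside. To be left alone.
- cup: White specimen cup, 66 mm across, 70 mm tall; origin at the centre of its underside. To be left alone.
- jar: Clear jar with yellow lid, 64 mm across, 75 mm tall; origin at the centre of its underside. To be left alone.
- logger: White temperature logger lying flat, 70 x 110 x 22 mm; origin at the centre of its underside. To be left alone.

How it is judged:
On the way, in this order (a step that is already met when the one before it is completed fails the run):
1. cap 1 of the middle row (purple) pressed down at least 1 mm, those after it still up (value of joint tube1 above 0.001 m and value of joint each of tube2, tube3, tube4, tube5, tube6 below 0.001 m), for 0.05 s.
2. cap 2 of the middle row (amber) pressed down at least 1 mm, those after it still up (value of joint tube2 above 0.001 m and value of joint each of tube3, tube4, tube5, tube6 below 0.001 m), for 0.05 s.
3. cap 3 of the middle row (amber) pressed down at least 1 mm, those after it still up (value of joint tube3 above 0.001 m and value of joint each of tube4, tube5, tube6 below 0.001 m), for 0.05 s.
4. cap 4 of the middle row (amber) pressed down at least 1 mm, those after it still up (value of joint tube4 above 0.001 m and value of joint each of tube5, tube6 below 0.001 m), for 0.05 s.
5. cap 5 of the middle row (amber) pressed down at least 1 mm, those after it still up (value of joint tube5 above 0.001 m and value of joint tube6 below 0.001 m), for 0.05 s.
6. cap 6 of the middle row (red) pressed down at least 1 mm (value of joint tube6 above 0.001 m), for 0.05 s.
At the end, for the whole second after the job is handed in: The red cap is held 1 to 9 mm down by the fingers (0.3 to 20 N), the other five caps of the middle row are up again (less than 1 mm down, not lifted by 4 mm), the short tubes are within 12 mm and the bottle, cup, jar and logger within 20 mm of where they started (value of joint tube6 between 0.001 and 0.009 m and contact force between the fingers and rack between 0.3 and 20 N and value of joint tube1 between -0.004 and 0.001 m and value of joint tube2 between -0.004 and 0.001 m and value of joint tube3 between -0.004 and 0.001 m and value of joint tube4 between -0.004 and 0.001 m and value of joint tube5 between -0.004 and 0.001 m and distance of each of short_a, short_b, short_c, short_d from where it was at the start of the episode below 0.012 m and distance of each of bottle, cup, jar, logger from where it was at the start of the episode below 0.02 m); the arm keeps its last pose, push and grip.
It fails at once if a cap of the middle row pushed to its stop (9 mm or more) (value of joint any of tube1, tube2, tube3, tube4, tube5, tube6 above 0.009 m).
It fails at once if a tube of the middle row lifted by 4 mm or more (value of joint any of tube1, tube2, tube3, tube4, tube5, tube6 below -0.004 m).
It fails at once if the fingers press the rack or its tubes with more than 20 N (contact force between the fingers and rack above 20 N).
It fails at once if a short tube lifted or shifted by more than 12 mm (distance of any of short_a, short_b, short_c, short_d from where it was at the start of the episode above 0.012 m).
It fails at once if the bottle, cup, jar or logger moved by more than 20 mm (distance of any of bottle, cup, jar, logger from where it was at the start of the episode above 0.02 m).
It also fails if it takes over 40 s, if anything falls off the work surface, if the arm or the gripper's body presses on something with over 40 N, if the wrist force passes 120 N, or if a joint passes its speed limit or range.

## Robot

A 6-joint arm with a two-finger parallel gripper is mounted at the origin on the work surface. World frame = base frame: x ahead of the robot, y to its left, z up, the work surface at z = 0. Lengths are in m, angles in rad, forces in N, time in s.
With the tool pointing down it reaches from about 0.3 to 0.775 m from the base axis. Payload 14.6 kg.
Tool frame: the origin (TCP) lies midway between the tips of the shut fingers; the grasp point (between the pads) lies 19 mm behind it; z points along the fingers, x is the direction in which the jaws open and shut, and the axes are right-handed (so a half turn about z gives the same grasp; the last joint's range is limited). The gripper opens to 94 mm and grips with 3 to 60 N. Pads are 16 mm wide; open, the fingers measure 119 mm over their backs; the gripper's body (75 mm by 177 mm) begins 78 mm behind the grasp point.
Start: joints at [1.063, 0.3, 1.521, -0, 1.321, -0.067], TCP at [0.235, 0.497, 0.205] pointing down, gripper open.
Joint ranges: [-3.03, 3.03], [-0.79, 2.21], [0.23, 2.52], [-1.04, 4.18], [0, 3.07], [-2.55, 2.55]. Speed limits (rad/s): [2.22, 2.22, 2.57, 3.14, 3.14, 3.14].

## Interface

Orientations are given as a rotation vector (axis times angle).
In Python, from rig import bot gives the robot as it stands.
- The arm moves only by the shell command python3 -m creep 'ROWS' [FORCE]. ROWS is JSON, a list of rows, each a list of 7 numbers: the shift along the tool's x, y, z in cm, then the turn, a rotation vector about the tool's x, y, z in degrees, then the finger opening in cm, from 0 to 9.4. In form: [[dx, dy, dz, wx, wy, wz, jaw], ...]. A call has 1 to 10 rows; each row shifts and turns the commanded pose from where the row before left it, along the tool's axes as they then stand; what a row does not reach is not made up. A row lasts 1/8 s, in which the tool goes at most 62.5 mm and 10.7 degrees, less where a joint would pass 70% of its speed; a pose out of reach is approached as far as the arm can. A call is refused whole if a number of a shift passes 6.25 or a number of a turn 10.7, either way. A call with a gripper value outside its range is refused whole. The fingers move at their own pace and stop on an object; FORCE is the grip in N (left out, the last holds). Time passes only in rows, so rows that do not move let the fingers close. It gives the time, the measured TCP pose, the force and the opening at its end, in the units of the state.
- bot.observe(): the state, without advancing time (a new reading comes with each control period).
- bot.snapshot(name): name is "scene" or "top"; returns a dict with "image" (480x640x3 uint8, red, green, blue), "fx", "fy", "cx", "cy" (pixels), "k1" (the pictures are not rectified: a ray, as slopes to the right and down, at radius r is drawn at 1 + k1 r^2 times it, then the intrinsics apply), "cam_to_world" (4x4, takes a point from camera to world coordinates). Camera axes: x right, y up, looking along -z (the intrinsics and any distortion apply to the point x, -y, -z); pixel columns grow to the right and rows downward; lengths in m; the calibration is good to about 2 mm. A picture is of the moment at which its call begins. There is no depth.
- bot.sign_off(): hands the job in, once; it reports no verdict.
The state is a dict: "clock": time; "joint_positions": joint angles; "dq": joint speeds; "joint_torque": joint torques, N m; "ee_pos": TCP position; "ee_rot": TCP orientation; "wrist_force": force on the tool from outside, world axes, zero at the start; "wrist_torque": the same for the moment, N m; "opening": finger opening in m.
Only numpy, scipy, OpenCV 4.12 (cv2) and the standard library are available. Lean on these libraries where they do the work, as an engineer would, in place of code of your own. Each camera call takes 0.05 s, during which the arm holds its last target.

## Working session

There is one attempt and no reset: what is moved stays moved. The work goes in short steps, Python scripts to look and compute and a shell command to move; the robot and the scene stay as the last step left them, time stands still between calls to the robot, and variables do not carry over. Pictures are saved under pics/ and viewed, and the job is handed in when it is done.

```bash
ls; mkdir -p pics; cat > h.py <<'E'
import numpy as np,cv2,pickle
from rig import bot
def snap(n,f):
    s=bot.snapshot(n); cv2.imwrite('pics/'+f+'.png',s['image'][:,:,::-1]); pickle.dump(s,open(f+'.pkl','wb')); return s
def p2w(s,u,v,z):
    K=np.array([[s['fx'],0,s['cx']],[0,s['fy'],s['cy']],[0,0,1]]);
    q=cv2.undistortPoints(np.array([[[u,v]]],float),K,np.array([s['k1'],0,0,0,0.]))[0,0]
    T=np.array(s['cam_to_world']); d=T[:3,:3]@np.array([q[0],-q[1],-1]); o=T[:3,3]
    return o+d*(z-o[2])/d[2]
E
python3 - <<'E'
from h import *
o=bot.observe()
for k,v in o.items(): print(k,np.round(v,4))
for n in('scene','top'):
    s=snap(n,n+'0'); print(s['fx'],s['k1'],np.round(s['cam_to_world'],3))
E
```

```text
pics
clock 0.0
joint_positions [ 1.0634  0.3005  1.5216  0.      1.3207 -0.0666]
dq [-0.0004 -0.     -0.0011  0.0029  0.0002  0.0004]
joint_torque [ 1.00000e-04 -5.31812e+01 -3.52733e+01  7.08000e-02  2.44000e-02
 -1.00000e-04]
ee_pos [0.2345 0.4972 0.2049]
ee_rot [ 2.6529e+00  1.6817e+00 -1.6000e-03]
wrist_force [ 0.2455 -0.0168  0.1669]
wrist_torque [-0.0018 -0.0307  0.0046]
opening 0.0941
501.4694451924739 -0.0015788987625298151 [[ 0.816 -0.451  0.361  0.955]
 [ 0.578  0.627 -0.523 -0.531]
 [ 0.009  0.635  0.772  0.896]
 [ 0.     0.     0.     1.   ]]
555.783827279154 -0.03485725167050775 [[-0.008  0.988 -0.154  0.371]
 [-1.    -0.004  0.022  0.02 ]
 [ 0.021  0.154  0.988  1.556]
 [ 0.     0.     0.     1.   ]]
```

View pics/scene0.png

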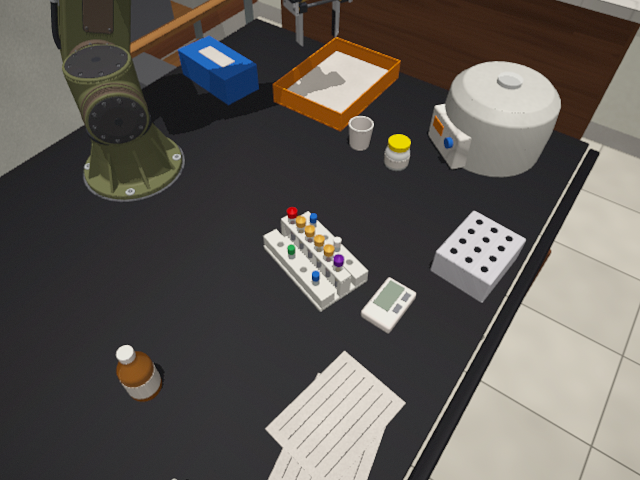

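View pics/top0.png

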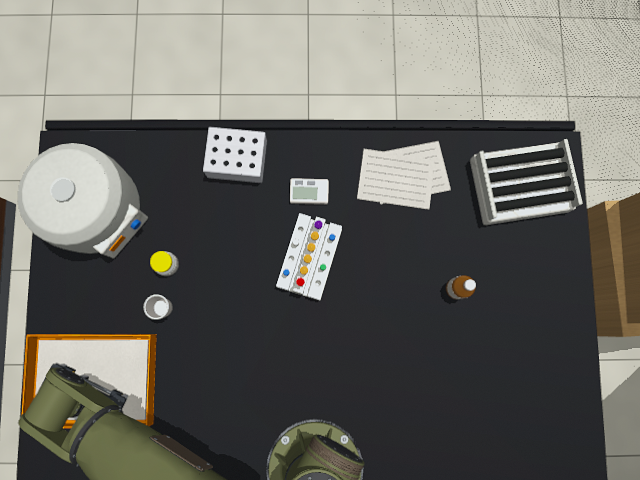

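The top view shows the purple cap near (318,225) and the red near (300,282). The rack stands apart from the other objects. I'll enlarge both views.

```bash
python3 - <<'E'
from h import *
for f,(x,y,w,h) in (('top0',(270,208,80,96)),('scene0',(260,200,115,100))):
    s=pickle.load(open(f+'.pkl','rb')); im=s['image'][y:y+h,x:x+w,::-1]; k=6
    im=cv2.resize(im,None,fx=k,fy=k,interpolation=cv2.INTER_CUBIC)
    for i in range(0,w,10): cv2.putText(im,str(x+i),(i*k,10),0,.35,(0,255,0)); cv2.line(im,(i*k,12),(i*k,20),(0,255,0))
    for i in range(0,h,10): cv2.putText(im,str(y+i),(0,i*k+4),0,.35,(0,255,0)); 
    cv2.imwrite('pics/'+f+'c.png',im)
    # blobs
    hsv=cv2.cvtColor(s['image'],cv2.COLOR_RGB2HSV)
    for nm,lo,hi in(('purple',(130,90,60),(160,255,255)),('red',(0,200,90),(6,255,255)),('amber',(12,140,120),(25,255,255))):
        m=cv2.inRange(hsv,lo,hi); m[:y]=0;m[y+h:]=0;m[:,:x]=0;m[:,x+w:]=0
        n,_,st,c=cv2.connectedComponentsWithStats(m)
        for i in range(1,n):
            if st[i,4]>8: print(f,nm,st[i],c[i].round(2), p2w(s,*c[i],.107).round(4))
E
```

```text
top0 purple [314 221   8   8  49] [317.92 224.24] [ 0.6441 -0.0111  0.107 ]
top0 red [297 279   7   7  41] [300.   281.76] [0.4917 0.0368 0.107 ]
top0 amber [311 232   8   8  51] [314.43 235.53] [ 0.6138 -0.0017  0.107 ]
top0 amber [308 243   7   8  47] [310.98 246.83] [0.5836 0.0076 0.107 ]
top0 amber [304 255   8   8  50] [307.36 258.5 ] [0.5527 0.0173 0.107 ]
top0 amber [300 266   8   8  47] [303.55 269.77] [0.523  0.0274 0.107 ]
scene0 purple [334 255  10  12 103] [338.21 260.17] [ 0.6511 -0.0168  0.107 ]
scene0 red [287 207  10  11  38] [292.08 210.95] [0.4979 0.035  0.107 ]
scene0 amber [296 215  18  22 187] [304.61 225.94] [0.5447 0.0165 0.107 ]
scene0 amber [314 235  10  12  95] [318.78 240.27] [0.5908 0.0022 0.107 ]
scene0 amber [324 245  10  12  96] [328.46 249.85] [ 0.6209 -0.0067  0.107 ]
```

View pics/top0c.png

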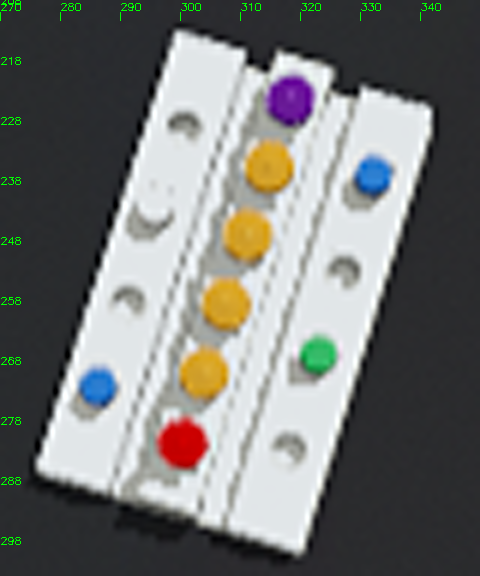

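View pics/scene0c.png

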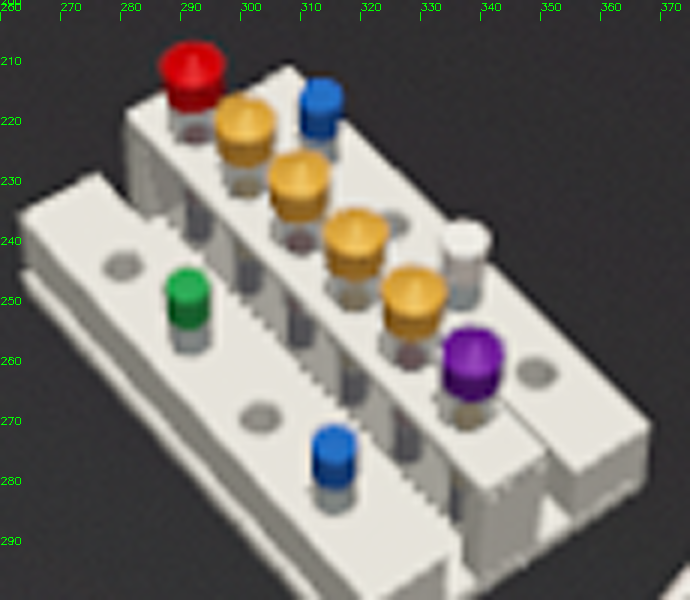

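```bash
cat >> h.py <<'E'
from scipy.spatial.transform import Rotation as R
def rel(p,row=None):
    o=bot.observe(); M=R.from_rotvec(o['ee_rot']).as_matrix()
    print('t',o['clock'],'pos',o['ee_pos'].round(4) if hasattr(o['ee_pos'],'round') else o['ee_pos'],'F',np.round(o['wrist_force'],2),'open',o['opening'])
    print('shift cm',(M.T@(np.array(p)-o['ee_pos'])*100).round(3),'toolx',M[:,0].round(3),'y',M[:,1].round(4),'z',M[:,2].round(4))
E
python3 - <<'E'
from h import *
s=pickle.load(open('top0.pkl','rb'))
for u,v in ((338.3,257.2),(292,208.8)): print(p2w(pickle.load(open('scene0.pkl','rb')),u,v,.112).round(4))
rel([.644,-.011,.2])
E
python3 -m creep '[[0,0,0,0,0,-7.8,0],[0,0,0,0,0,0,0]]' 10
python3 - <<'E'
from h import *
rel([.644,-.011,.16])
E
```

```text
[ 0.6491 -0.0139  0.112 ]
[0.497  0.0363 0.112 ]
t 0.1 pos [0.2346 0.4972 0.2049] F [-0.23  0.51 -0.27] open 0.09413420696519152
shift cm [-28.496  58.715   0.52 ] toolx [ 0.427  0.904 -0.001] y [ 9.044e-01 -4.267e-01 -1.000e-04] z [-5.e-04 -9.e-04 -1.e+00]
clock: 0.35
ee_pos: [0.2346, 0.4973, 0.2052]
ee_rot: [2.533, 1.858, -0.001]
wrist_force: [-0.1, -0.7, 0.6]
opening: 0.0774
t 0.35 pos [0.2346 0.4973 0.2052] F [-0.09 -0.74  0.58] open 0.07738839075464764
shift cm [-36.168  54.327   4.531] toolx [ 0.301  0.954 -0.001] y [ 9.537e-01 -3.007e-01 -1.000e-04] z [-3.e-04 -5.e-04 -1.e+00]
```

```bash
python3 -m creep '[[-3.6,5.4,0,0,0,0,0],[-3.6,5.4,0,0,0,0,0],[-3.6,5.4,0,0,0,0,0],[-3.6,5.4,0,0,0,0,0],[-3.6,5.4,0,0,0,0,0],[-3.6,5.4,0,0,0,0,0],[-3.6,5.4,0,0,0,0,0],[-3.6,5.4,0,0,0,0,0],[-3.6,5.4,0,0,0,0,0],[-3.6,5.4,0,0,0,0,0]]'
python3 - <<'E'
from h import *
rel([.644,-.011,.13])
E
```

```text
clock: 1.6
ee_pos: [0.6277, 0.0088, 0.2053]
ee_rot: [-2.536, -1.854, 0.0]
wrist_force: [0.2, 1.4, 0.3]
opening: 0.0006
t 1.6 pos [0.6277 0.0088 0.2053] F [0.17 1.36 0.34] open 0.0005629371881985803
shift cm [-1.398  2.153  7.532] toolx [0.304 0.953 0.   ] y [ 9.528e-01 -3.035e-01 -1.000e-04] z [-1.e-04  1.e-04 -1.e+00]
```

```bash
python3 -m creep '[[-0.7,1.1,2,0,0,0,0],[-0.6,0.9,2.5,0,0,0,0],[0,0,2,0,0,0,0],[0,0,0,0,0,0,0],[0,0,0,0,0,0,0]]'
cat >> h.py <<'E'
def w2p(s,P):
    T=np.array(s['cam_to_world']); c=T[:3,:3].T@(np.array(P)-T[:3,3])
    K=np.array([[s['fx'],0,s['cx']],[0,s['fy'],s['cy']],[0,0,1]])
    return cv2.projectPoints(np.array([[c[0],-c[1],-c[2]]]),np.zeros(3),np.zeros(3),K,np.array([s['k1'],0,0,0,0.]))[0][0,0]
E
python3 - <<'E'
from h import *
rel([.644,-.011,.13])
p=bot.observe()['ee_pos']
for n,(x,y,w,h) in (('scene',(300,190,80,90)),('top',(270,208,80,96))):
    s=snap(n,n+'1'); print(n,'tcp px',w2p(s,p))
    im=s['image'][y:y+h,x:x+w,::-1]; k=6
    im=cv2.resize(im,None,fx=k,fy=k,interpolation=cv2.INTER_CUBIC)
    for i in range(0,w,10): cv2.putText(im,str(x+i),(i*k,10),0,.35,(0,255,0)); cv2.line(im,(i*k,12),(i*k,20),(0,255,0))
    for i in range(0,h,10): cv2.putText(im,str(y+i),(0,i*k+4),0,.35,(0,255,0))
    cv2.imwrite('pics/'+n+'1c.png',im)
E
```

```text
clock: 2.22
ee_pos: [0.642, -0.0071, 0.1412]
ee_rot: [2.533, 1.858, 0.001]
wrist_force: [0.3, 0.2, 0.1]
opening: 0.0005
t 2.225 pos [ 0.642  -0.0071  0.1412] F [0.32 0.22 0.06] open 0.00047569664324480514
shift cm [-0.307  0.306  1.122] toolx [0.3   0.954 0.   ] y [ 9.538e-01 -3.003e-01  7.000e-04] z [ 7.e-04 -0.e+00 -1.e+00]
scene tcp px [337.81636848 244.06533139]
top tcp px [316.66059846 222.60719418]
```

View pics/scene1c.png

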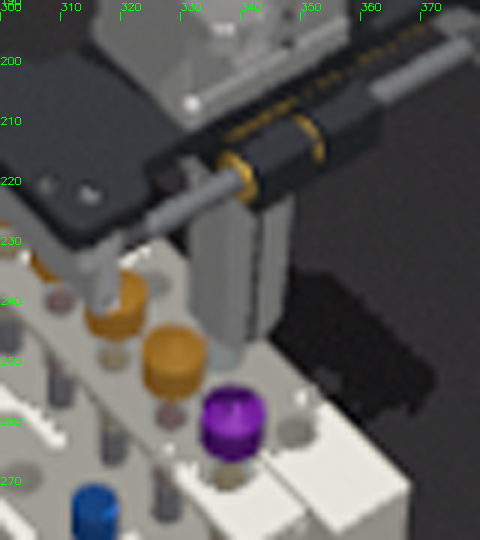

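View pics/top1c.png

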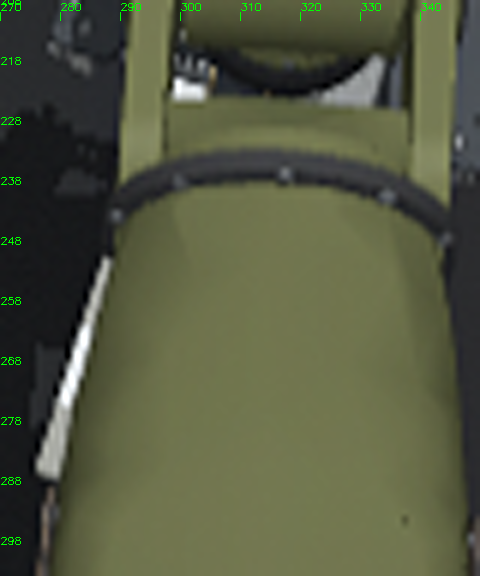

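```bash
python3 - <<'E'
from h import *
o=bot.observe(); M=R.from_rotvec(o['ee_rot']).as_matrix(); p=np.array(o['ee_pos'])
s=pickle.load(open('scene1.pkl','rb')); x,y,w,h,k=310,215,60,60,10
im=cv2.resize(s['image'][y:y+h,x:x+w,::-1],None,fx=k,fy=k,interpolation=cv2.INTER_NEAREST)
def dot(P,c):
    q=w2p(s,P); cv2.circle(im,tuple(int(round(a)) for a in ((q[0]-x+.5)*k,(q[1]-y+.5)*k)),3,c,-1); return q.round(1)
for a,b in((-12.5,-8),(-12.5,8),(12.5,8),(0,8)): print(a,b,dot(p+M@[a/1e3,b/1e3,0],(0,255,0)))
for i in range(3):
    c=np.array([.6441,-.0111,.112])+np.array([-.9526,.2994,0])*.032*i; dot(c,(0,0,255))
    for t in np.linspace(0,6.28,13): dot(c+[.011*np.cos(t),.011*np.sin(t),-.005],(255,255,0))
cv2.imwrite('pics/ov.png',im)
E
```

```text
-12.5 -8 [330.2 244.5]
-12.5 8 [335.4 249.7]
12.5 8 [345.5 243.6]
0 8 [340.5 246.7]
```

View pics/ov.png

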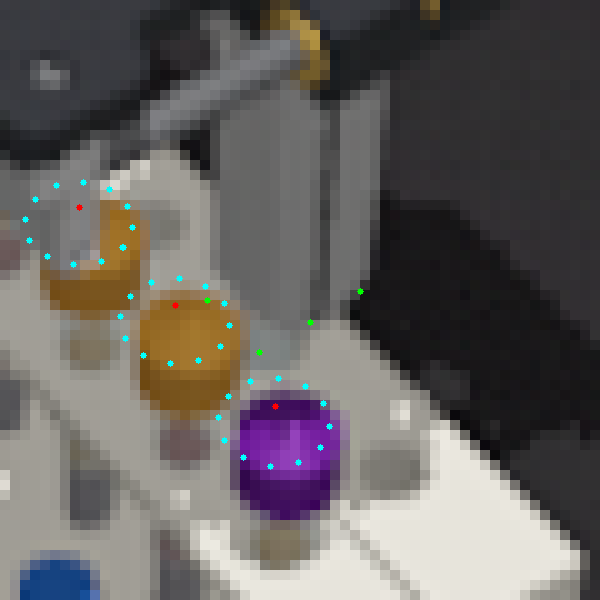

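```bash
python3 -m creep '[[-0.2,0.2,0.5,0,0,0,0],[-0.2,0.25,0.5,0,0,0,0],[0,0,0.5,0,0,0,0],[0,0,0.4,0,0,0,0],[0,0,0,0,0,0,0],[0,0,0,0,0,0,0]]'
for i in 1 2 3; do python3 -m creep '[[0,0,0,0,0,0,0]]'; done
python3 - <<'E'
from h import *
rel([.645,-.0125,.112])
E
```

```text
clock: 3.08
ee_pos: [0.6451, -0.0128, 0.1216]
ee_rot: [2.533, 1.859, 0.0]
wrist_force: [-0.0, -0.4, 0.3]
opening: 0.0007
clock: 3.2
ee_pos: [0.6451, -0.0128, 0.1217]
ee_rot: [2.533, 1.859, 0.0]
wrist_force: [-0.4, -0.4, 0.1]
opening: 0.0004
clock: 3.32
ee_pos: [0.6451, -0.0128, 0.1216]
ee_rot: [2.533, 1.859, 0.0]
wrist_force: [-0.3, -0.6, -0.0]
opening: 0.0004
clock: 3.45
ee_pos: [0.645, -0.0129, 0.1215]
ee_rot: [2.533, 1.859, 0.0]
wrist_force: [0.1, -0.3, -1.2]
opening: 0.0006
t 3.45 pos [ 0.645  -0.0129  0.1215] F [ 0.12 -0.31 -1.2 ] open 0.0006447997529564188
shift cm [ 0.033 -0.015  0.951] toolx [0.3   0.954 0.   ] y [ 9.540e-01 -2.999e-01  1.000e-04] z [ 1.e-04 -0.e+00 -1.e+00]
```

```bash
python3 -m creep '[[0,0,0.4,0,0,0,0],[0,0,0.4,0,0,0,0],[0,0,0,0,0,0,0]]'
python3 -m creep '[[0,0,0.1,0,0,0,0],[0,0,0.1,0,0,0,0],[0,0,0,0,0,0,0]]'
python3 -m creep '[[0,0,0.1,0,0,0,0],[0,0,0.15,0,0,0,0],[0,0,0,0,0,0,0]]'
for i in 1 2 3 4; do python3 -m creep '[[0,0,0,0,0,0,0]]'|grep -E 'pos|force'; done
```

```text
clock: 3.82
ee_pos: [0.6448, -0.0129, 0.1129]
ee_rot: [-2.532, -1.858, 0.001]
wrist_force: [-0.2, 0.6, 0.7]
opening: 0.0005
clock: 4.2
ee_pos: [0.6451, -0.0129, 0.1115]
ee_rot: [2.533, 1.859, 0.0]
wrist_force: [-0.5, -0.4, 0.5]
opening: 0.0005
clock: 4.58
ee_pos: [0.6451, -0.0129, 0.109]
ee_rot: [2.533, 1.859, 0.0]
wrist_force: [1.1, -0.3, 2.2]
opening: 0.0007
ee_pos: [0.6451, -0.0129, 0.1091]
wrist_force: [0.0, 0.1, 2.0]
ee_pos: [0.6451, -0.0129, 0.109]
wrist_force: [0.1, -0.1, 1.6]
ee_pos: [0.6451, -0.0129, 0.109]
wrist_force: [0.0, 0.5, 2.0]
ee_pos: [0.6451, -0.0129, 0.109]
wrist_force: [-0.1, 0.3, 2.1]
```

The reaction is about 2 N at z = 0.109, which fits 3 mm of press. Next I'll slide to cap 2.

```bash
python3 -m creep '[[0,-0.4,0,0,0,0,0],[0,-0.4,0,0,0,0,0],[0,-0.4,0,0,0,0,0],[0,-0.4,0,0,0,0,0],[0,-0.4,0,0,0,0,0]]'|grep -E 'pos|force'
python3 -m creep '[[0,-0.4,0,0,0,0,0],[0,-0.4,0,0,0,0,0],[0,-0.4,0,0,0,0,0],[0,0,0,0,0,0,0]]'|grep -E 'pos|force'
python3 -m creep '[[0,0,0,0,0,0,0]]'|grep -E 'pos|force'
python3 -m creep '[[0,0,0,0,0,0,0]]'|grep -E 'pos|force'
python3 - <<'E'
from h import *
rel([.645-.9526*.032,-.0125+.2994*.032,.109])
s=snap('scene','scene2')
cv2.imwrite('pics/s2.png',cv2.resize(s['image'][190:290,260:375,::-1],None,fx=6,fy=6,interpolation=cv2.INTER_CUBIC))
E
```

```text
ee_pos: [0.6258, -0.0068, 0.109]
wrist_force: [-0.8, -0.7, 1.4]
ee_pos: [0.6141, -0.0031, 0.1089]
wrist_force: [-1.2, -0.6, 3.1]
ee_pos: [0.6142, -0.0032, 0.1088]
wrist_force: [-1.0, -0.1, 1.1]
ee_pos: [0.6144, -0.0032, 0.1088]
wrist_force: [-0.3, 0.8, 2.4]
t 6.45 pos [ 0.6144 -0.0032  0.1088] F [-0.32  0.8   2.36] open 0.0005569733787855785
shift cm [ 0.032  0.005 -0.02 ] toolx [ 0.3    0.954 -0.   ] y [ 9.540e-01 -2.999e-01 -6.000e-04] z [-6.e-04  1.e-04 -1.e+00]
```

View pics/s2.png

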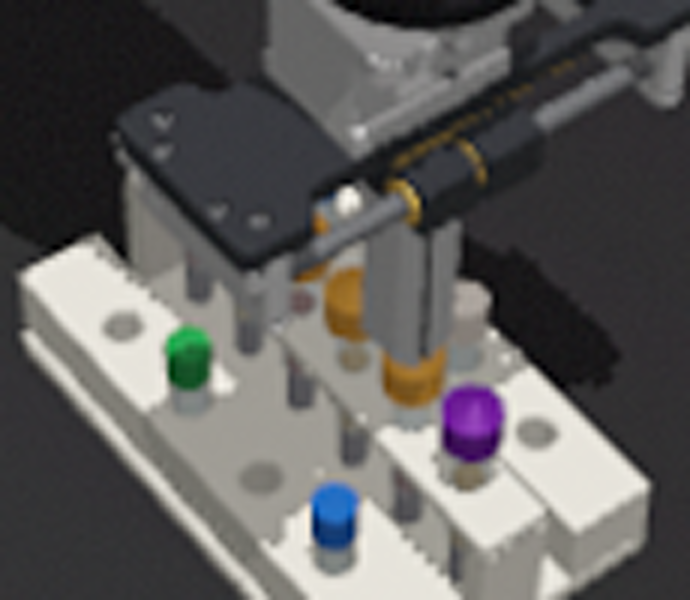

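The fingertips rest on cap 2 at about (412,360) in the crop. The purple cap at about (471,425) has come back up, and the short tubes still stand. I'll go on to cap 3.

```bash
python3 -m creep '[[0,-0.4,0,0,0,0,0],[0,-0.4,0,0,0,0,0],[0,-0.4,0,0,0,0,0],[0,-0.4,0,0,0,0,0],[0,-0.4,0,0,0,0,0],[0,-0.4,0,0,0,0,0],[0,-0.4,0,0,0,0,0],[0,-0.4,0,0,0,0,0],[0,0,0,0,0,0,0]]'|grep -E 'pos|force'
python3 -m creep '[[0,0,0,0,0,0,0]]'|grep -E 'pos|force'
python3 -m creep '[[0,-0.4,0,0,0,0,0],[0,-0.4,0,0,0,0,0],[0,-0.4,0,0,0,0,0],[0,-0.4,0,0,0,0,0],[0,-0.4,0,0,0,0,0],[0,-0.4,0,0,0,0,0],[0,-0.4,0,0,0,0,0],[0,-0.4,0,0,0,0,0],[0,0,0,0,0,0,0]]'|grep -E 'pos|force'
python3 -m creep '[[0,0,0,0,0,0,0]]'|grep -E 'pos|force'
python3 - <<'E'
from h import *
rel([.645-.9526*.096,-.0125+.2994*.096,.109])
E
```

```text
ee_pos: [0.5836, 0.0065, 0.1089]
wrist_force: [-1.1, 1.0, 2.2]
ee_pos: [0.5837, 0.0064, 0.1088]
wrist_force: [-1.1, 0.1, 3.3]
ee_pos: [0.5531, 0.016, 0.109]
wrist_force: [-1.2, 0.4, 2.6]
ee_pos: [0.5532, 0.016, 0.1088]
wrist_force: [-1.2, 1.1, 1.7]
t 9.0 pos [0.5532 0.016  0.1088] F [-1.21  1.06  1.69] open 0.0003593201465600711
shift cm [ 0.031  0.031 -0.019] toolx [ 0.3    0.954 -0.   ] y [ 9.540e-01 -2.999e-01 -9.000e-04] z [-9.e-04  2.e-04 -1.e+00]
```

```bash
python3 -m creep '[[0,-0.4,0,0,0,0,0],[0,-0.4,0,0,0,0,0],[0,-0.4,0,0,0,0,0],[0,-0.4,0,0,0,0,0],[0,-0.4,0,0,0,0,0],[0,-0.4,0,0,0,0,0],[0,-0.4,0,0,0,0,0],[0,-0.4,0,0,0,0,0],[0,0,0,0,0,0,0]]'|grep -E 'pos|force'
python3 -m creep '[[0,0,0,0,0,0,0]]'|grep -E 'pos|force'
python3 -m creep '[[0,-0.4,0,0,0,0,0],[0,-0.4,0,0,0,0,0],[0,-0.4,0,0,0,0,0],[0,-0.4,0,0,0,0,0],[0,-0.4,0,0,0,0,0],[0,-0.4,0,0,0,0,0],[0,-0.4,0,0,0,0,0],[0,-0.4,0,0,0,0,0],[0,0,0,0,0,0,0]]'|grep -E 'pos|force'
for i in 1 2 3; do python3 -m creep '[[0,0,0,0,0,0,0]]'|grep -E 'pos|force';done
python3 - <<'E'
from h import *
rel([.645-.9526*.16,-.0125+.2994*.16,.109])
s=snap('scene','scene3')
cv2.imwrite('pics/s3.png',cv2.resize(s['image'][190:290,260:375,::-1],None,fx=6,fy=6,interpolation=cv2.INTER_CUBIC))
E
```

```text
ee_pos: [0.5225, 0.0256, 0.1089]
wrist_force: [-0.9, 0.3, 1.5]
ee_pos: [0.5226, 0.0256, 0.1088]
wrist_force: [-2.0, 0.1, 2.0]
ee_pos: [0.492, 0.0353, 0.109]
wrist_force: [-1.8, -0.2, 2.5]
ee_pos: [0.4921, 0.0352, 0.1088]
wrist_force: [-1.1, 0.7, 2.0]
ee_pos: [0.4922, 0.0352, 0.1088]
wrist_force: [-1.7, 0.9, 2.1]
ee_pos: [0.4923, 0.0351, 0.1089]
wrist_force: [-1.7, 0.3, 1.3]
t 11.75 pos [0.4923 0.0351 0.1089] F [-1.74  0.32  1.34] open 0.0006303141344499098
shift cm [ 0.033  0.018 -0.015] toolx [ 0.3    0.954 -0.   ] y [ 9.539e-01 -3.000e-01 -4.000e-04] z [-4.e-04  0.e+00 -1.e+00]
```

View pics/s3.png

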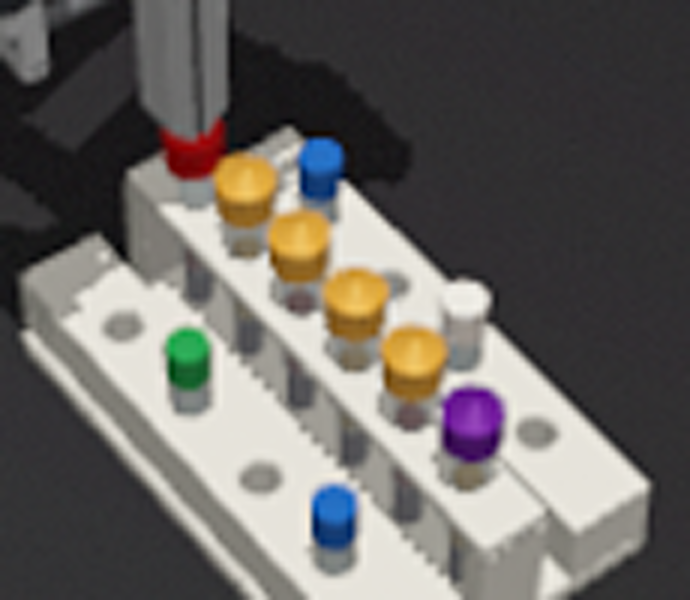

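The fingertips sit on the red cap at about (193,130) in the crop. The four ambers and the purple look fully up, and the short tubes have not moved. I'll compare the cap pixels with the start, then hand in.

```bash
python3 - <<'E'
from h import *
a,b=[pickle.load(open(f,'rb'))['image'] for f in('scene0.pkl','scene3.pkl')]
for u,v in((338,260),(328.5,250),(319,240),(309,230),(300,220),(338,235),(314,214),(291,252),(315,275)):
    t=[cv2.cvtColor(i,cv2.COLOR_RGB2GRAY).astype(np.float32)[int(v)-7:int(v)+8,int(u)-5:int(u)+6] for i in(a,b)]
    print(u,v,np.round(cv2.phaseCorrelate(t[0].copy(),t[1].copy()),2)[0] if 0 else np.round(cv2.phaseCorrelate(t[0].copy(),t[1].copy())[0],2))
print(bot.sign_off())
E
```

```text
338 260 [0.04 0.51]
328.5 250 [0.   0.48]
319 240 [-0.03  0.43]
309 230 [0.02 0.49]
300 220 [0.22 0.2 ]
338 235 [-0.02  0.55]
314 214 [0.31 0.49]
291 252 [-0.02  0.51]
315 275 [-0.   0.5]
the job is handed in; nothing more can be done
None
```

I slid the shut fingertips from the purple cap to the red one, about 3 mm below the resting tops. The job was handed in at about 12 s with the red cap still held down; the sign-off gave no verdict.

- **Pressing force:** with the fingertips over each cap, the upward force at the wrist read about 1.1 to 3.3 N, with roughly 1 N of noise. That fits a light press of about 3 mm, well short of the stop. On the red cap at the end it read 1.3 to 2.5 N, with the fingertips at z ≈ 0.109 m. There was also a sideways drag of about 1.7 N.
- **Other caps and short tubes:** the last picture shows the other five caps up and the four short tubes in place. Seven of the nine cap and tube patches, and all three clear short tubes, shifted down by the same 0.4 to 0.55 pixel between the first and last pictures. I take that as an imaging effect, not movement. The patches beside the fingers, on cap 5 and the blue tube next to it, also gave 0.2 to 0.3 pixel sideways and are less certain. One pixel is about 2 mm there, so this check is coarse.
- **Not checked:** I did not compare the bottle, cup, jar and logger with their starting positions. The planned path stayed clear of them.
- **Disagreement:** the two cameras placed the caps about 5 mm apart, mostly along the row. I aimed between them, since the finger width and cap size tolerate that.

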